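# Make up the crate for the second drinks hatch

### The job

Make up the crate for the other drinks hatch: stand the three capped bottles from the open counter (not the stock in the cardboard tray) upright in its three free cells, one in each, and slide the roll of labels up off its spindle and stand it on end, bore upright, on the floor of the crate's wide end compartment. Set each thing down rather than dropping it, and leave the can that is already in the crate and everything else on the counter as they are.

Things in the scene. Friction and masses are not known exactly. Their poses are not given: they have to be found in the camera images.
- bottle_a: One of two tall bottles, height 190 mm. Amber glass bottle with a green screw cap, standing on the counter. Body 62 mm diameter up to 105 mm, then tapering to a 29 mm neck; the cap is 31 mm diameter and fills the top 20 mm. About 0.35 kg. Origin: centre of the underside, z up along the bottle
- bottle_b: The other tall bottle, height 190 mm. Amber glass bottle with a green screw cap, standing on the counter. Body 62 mm diameter up to 105 mm, then tapering to a 29 mm neck; the cap is 31 mm diameter and fills the top 20 mm. About 0.35 kg. Origin: centre of the underside, z up along the bottle
- bottle_c: The short bottle, height 165 mm. Amber glass bottle with a green screw cap, standing on the counter. Body 62 mm diameter up to 80 mm, then tapering to a 29 mm neck; the cap is 31 mm diameter and fills the top 20 mm. About 0.35 kg. Origin: centre of the underside, z up along the bottle
- roll: Wound roll of white paper labels, 60 mm outside diameter, 57 mm high, open bore of 26 mm diameter along its z axis; it stands on end on the spindle's base, with the spindle through it. About 0.12 kg. Origin: centre of its lower end, z up
- spindle: Roll holder fixed to the counter: round black base, 80 mm diameter at the foot, narrowing to 56 mm at its top 40 mm above the counter, from which an upright steel spindle of 16 mm diameter rises to 115 mm above the counter. Origin: centre of the underside
- crate: Plywood crate fixed to the counter, open-topped, 167 (x) by 282 (y) mm, walls 90 mm high, 5 mm thick, floor 6 mm thick. The -y part: 2 by 2 cells 76 mm square inside, dividers 5 mm thick, 82 mm high. The +y end: one wide compartment, 157 (x) by 110 (y) mm inside. One cell holds a can; the three free ones have a 3 mm cardboard liner on the floor. Origin: centre of the underside
- cell0 (a point): Centre of the floor (6 mm above the counter) of the cell on the crate's -x, outer -y side; axes as the crate's
- cell1 (a point): Centre of the floor (6 mm above the counter) of the cell on the crate's -x, inner -y (next to the wide compartment) side; axes as the crate's
- cell2 (a point): Centre of the floor (6 mm above the counter) of the cell on the crate's +x, outer -y side; axes as the crate's
- cell3 (a point): Centre of the floor (6 mm above the counter) of the cell on the crate's +x, inner -y (next to the wide compartment) side; axes as the crate's
- bay (a point): Centre of the floor (6 mm above the counter) of the crate's wide compartment; axes as the crate's
- crate_can: Plain aluminium drinks can, 60 mm diameter, 115 mm high, already standing in one of the four cells; stays there. Origin: centre of the underside
- saucer: A bystander to be left alone: small white bowl, 72 mm diameter, 26 mm high, among the bottles. Origin: centre of the underside
- mint_tin: A bystander to be left alone: small steel tin, 48 mm diameter, 50 mm high, among the bottles. Origin: centre of the underside
- mug: A bystander to be left alone: white mug with a handle, 76 mm diameter, 85 mm high, left of the crate. Origin: centre of the underside
- sugar_jar: A bystander to be left alone: squat glass jar with a steel lid, 84 mm diameter, 120 mm high, beyond the crate. Origin: centre of the underside
- ladle: A bystander to be left alone: black-handled spoon lying on the counter beyond the crate, 220 mm long. Origin: under its middle
- cup: A bystander to be left alone: paper-white cup, 80 mm diameter, 75 mm high, left of the crate. Origin: centre of the underside
There are look-alikes about, which are no part of the job. Leave any orange, pink or red look-alike of the roll alone.

How it is judged:
By the outcome, as a careful person would: the job done as asked, in the order asked, and still so for the second after the job is handed in, with the robot touching nothing.
It also fails if it takes over 72 s, if anything falls off the work surface, if the arm or the gripper's body presses on something with over 40 N, if the wrist force passes 120 N, or if a joint passes its speed limit or range.

### The arm

A 6-joint arm with a two-finger parallel gripper is mounted at the origin on the work surface. World frame = base frame: x ahead of the robot, y to its left, z up, the work surface at z = 0. Lengths are in m, angles in rad, forces in N, time in s.
With the tool pointing down it reaches from about 0.225 to 0.875 m from the base axis. Payload 3.4 kg.
Tool frame: the origin (TCP) lies at the very end of the fingers, on their centre line; the grasp point (between the pads) lies manip.grip_point_offset behind it (manip.grip_point_offset is the distance from the TCP to the grasp point, in m); z points along the fingers, y is the line along which they close (so a half turn about z gives the same grasp; the last joint's range is limited). The gripper opens to 85 mm and grips with 20 to 120 N. Pads are 22 mm wide; open, the fingers measure 114 mm over their backs; the gripper's body (76 mm by 85 mm) begins 54 mm behind the grasp point. The pads swing forward as they close: fully open they stand 13 mm farther back than shut.
Start: joints at [-0.121, 0.276, 1.505, -0, 1.361, -0.121], TCP at [0.575, -0, 0.231] pointing down, gripper open.
Joint ranges: [-2.89, 2.89], [-0.75, 2.08], [0.22, 2.7], [-1.18, 4.32], [0.11, 2.71], [-2.7, 2.7]. Speed limits (rad/s): [2.57, 2.57, 3.14, 3.14, 3.14, 3.14].

### API

Orientations are given as a unit quaternion [w, x, y, z].
In Python, from rig import manip gives the robot as it stands.
- The arm moves only by the shell command python3 -m pendant 'ROWS' [FORCE]. ROWS is JSON, a list of rows, each an object of numbers: "jaw": the opening, from -1 (shut) to 1 (fully open); "tx", "ty", "tz": the shift along the world's x, y, z in cm; "ax", "ay", "az": the turn, a rotation vector about the world's x, y, z in degrees. In form: [{"jaw": .., "tx": .., "ty": .., "tz": .., "ax": .., "ay": .., "az": ..}, ...]. A call has 1 to 10 rows; each row is the pose to reach, as a shift and turn from the pose commanded when the call began; what a row does not reach only later rows make up. A row lasts 1/8 s, in which the tool goes at most 62.5 mm and 10.7 degrees, less where a joint would pass 70% of its speed; a pose out of reach is approached as far as the arm can. A call with a gripper value outside its range is refused whole. The fingers move at their own pace and stop on an object; FORCE is the grip in N (left out, the last holds). Time passes only in rows, so rows that repeat a pose let the fingers close. It gives the time, the measured TCP pose, the force, the opening and the grip force at its end, in the units of the state.
- manip.get_state(): the state, without advancing time (a new reading comes with each control period).
- manip.get_image(name): name is "scene" or "side" or "wrist"; returns a dict with "pixels" (480x640x3 uint8, blue, green, red), "depth" (480x640 float32, m along the optical axis (not along the pixel's ray), 0 where there is no reading), "fx", "fy", "cx", "cy" (pixels), "pose" (4x4, takes a point from camera to world coordinates). Camera axes: x right, y down, z forward; pixel columns grow to the right and rows downward; lengths in m; the calibration is good to about 2 mm. The wrist camera is an equidistant fisheye: a pixel r from the principal point sees the ray r / f radians off the axis. A picture is of the moment at which its call begins.
- manip.sign_off(): hands the job in; it is judged then, once.
The state is a dict: "clock": time; "qpos": joint angles; "qd": joint speeds; "effort": joint torques, N m; "position": TCP position; "ee_rot": TCP orientation; "contact_force": force on the tool from outside, world axes, zero at the start; "moment": the same for the moment, N m; "width": finger opening in m; "gripper_force": force on a finger pad.
Only numpy, scipy, OpenCV 4.12 (cv2) and the standard library are available. Lean on these libraries where they do the work, as an engineer would, in place of code of your own. Each camera call takes 0.05 s, during which the arm holds its last target. There are 200 camera calls.

## Working session

There is one attempt and no reset: what is moved stays moved. The work goes in short steps, Python scripts to look and compute and a shell command to move; the robot and the scene stay as the last step left them, time stands still between calls to the robot, and variables do not carry over. Pictures are saved under pics/ and viewed, at most 10 in all, crops included, and the job is handed in when it is done.

```bash
mkdir -p pics; cat > h.py <<'E'
import numpy as np, cv2, pickle
from rig import manip
def grab(n,f=None):
    im=manip.get_image(n)
    if f: cv2.imwrite(f'pics/{f}.png',im['pixels'])
    pickle.dump(im,open(f'{n}.pkl','wb'))
    return im
def cloud(im):
    d=im['depth'];v,u=np.indices(d.shape)
    P=np.stack([(u-im['cx'])/im['fx']*d,(v-im['cy'])/im['fy']*d,d],-1)
    T=np.array(im['pose']);W=P@T[:3,:3].T+T[:3,3];W[d==0]=np.nan
    return W
E
python3 - <<'E'
from h import *
for n in('scene','side'):
    im=grab(n,n+'0'); print(n,im['fx'],np.round(im['pose'],3).tolist())
print(manip.get_state(),manip.grip_point_offset)
E
```

```text
scene 599.9451373686692 [[-0.753, 0.551, -0.36, 1.156], [0.658, 0.621, -0.425, 0.683], [-0.011, -0.557, -0.831, 1.396], [0.0, 0.0, 0.0, 1.0]]
side 471.3210679102301 [[-0.953, -0.234, 0.192, 0.289], [-0.302, 0.716, -0.629, 0.914], [0.01, -0.658, -0.753, 1.185], [0.0, 0.0, 0.0, 1.0]]
{'clock': 0.1, 'qpos': array([-1.21012484e-01,  2.76574600e-01,  1.50602483e+00,  9.27738982e-06,
        1.36074184e+00, -1.21005298e-01]), 'qd': array([ 0.00038127, -0.00080165, -0.00393188,  0.00126168, -0.00111312,
        0.00100937]), 'effort': array([ 1.55745878e-03, -4.17697620e+01, -2.46405226e+01, -1.74112388e-04,
        5.80947395e-03,  2.85749664e-07]), 'position': array([5.74509707e-01, 5.03869937e-05, 2.30494514e-01]), 'ee_rot': array([-6.91133863e-04,  7.07109738e-01,  7.07103284e-01, -5.35508480e-04]), 'contact_force': array([-1.13935177,  0.48989982,  0.64115648]), 'moment': array([0.02251831, 0.00304019, 0.00206862]), 'gripper_force': 0.0, 'width': 0.08575011075813961} 0.0187
```

View pics/scene0.png

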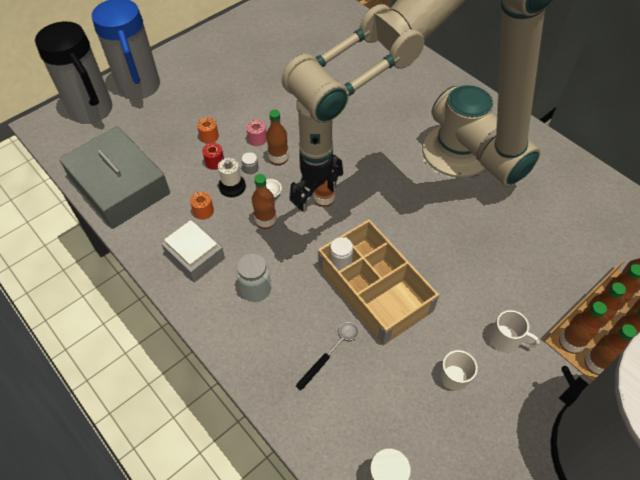

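View pics/side0.png

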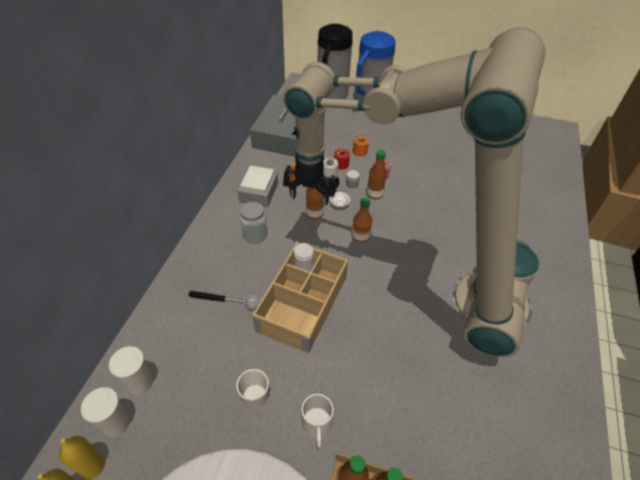

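The scene picture shows tall bottles near (277,140) and (264,203), and the third at (324,190) behind the gripper. In the side picture the third bottle is at (363,218), and the white roll is at about (230,172) in scene and (330,167) in side. The crate is at (378,280) in scene.

```bash
python3 - <<'E'
from h import *
for n in('scene','side'):
    im=pickle.load(open(n+'.pkl','rb'));W=cloud(im);hsv=cv2.cvtColor(im['pixels'],cv2.COLOR_BGR2HSV)
    m=((hsv[...,0]>45)&(hsv[...,0]<80)&(hsv[...,1]>130)&(hsv[...,2]>50)).astype(np.uint8)
    k,l,s,c=cv2.connectedComponentsWithStats(m)
    print(n)
    for i in range(1,k):
        if s[i,4]<25: continue
        p=W[l==i];p=p[~np.isnan(p[:,0])]
        t=p[p[:,2]>np.nanpercentile(p[:,2],95)-.004]
        print('cap',c[i].round(),s[i,4],t.mean(0).round(4),((t.min(0)+t.max(0))/2).round(4),len(t))
    # crate rim
    z=W[...,2];x=W[...,0];y=W[...,1]
    wood=(hsv[...,0]>8)&(hsv[...,0]<28)&(hsv[...,1]>60)
    r=wood&(abs(z-.088)<.006)&(x>.3)&(x<.95)&(y>-.35)&(y<.35)
    k,l,s,c=cv2.connectedComponentsWithStats(cv2.dilate(r.astype(np.uint8),np.ones((5,5))))
    i=1+s[1:,4].argmax(); p=np.stack([x,y],-1)[r&(l==i)]
    R=cv2.minAreaRect(p.astype(np.float32)*1000);print('crate',R,len(p),np.median(z[r&(l==i)]))
    # height map clusters
    ok=(x>.3)&(x<1.05)&(y>-.6)&(y<.35)&(z>.015)&(z<.25)
    H=np.zeros((190,150));ix=((x[ok]-.3)*200).astype(int).clip(0,149);iy=((y[ok]+.6)*200).astype(int).clip(0,189)
    np.maximum.at(H,(iy,ix),z[ok])
    k,l,s,c=cv2.connectedComponentsWithStats((H>0).astype(np.uint8))
    for i in range(1,k):
        if s[i,4]>15: print('blob x %.3f y %.3f w %.3f h %.3f top %.3f'%(c[i][0]/200+.3,c[i][1]/200-.6,s[i,2]/200,s[i,3]/200,H[l==i].max()))
    # whites near the roll
    wm=(hsv[...,1]<60)&(hsv[...,2]>150)&(z>.09)&(z<.102)&(y<0)
    k,l,s,c=cv2.connectedComponentsWithStats(wm.astype(np.uint8))
    for i in range(1,k):
        if s[i,4]>20:
            p=W[l==i];print('white',c[i].round(),s[i,4],p.mean(0).round(4),((p.min(0)+p.max(0))/2).round(4),(p.max(0)-p.min(0)).round(3))
E
```

```text
scene
cap [274. 115.] 87 [ 0.4334 -0.3415  0.1926] [ 0.4344 -0.341   0.1927] 27
cap [260. 180.] 105 [ 0.6139 -0.182   0.1916] [ 0.612  -0.1822  0.1926] 40
cap [635. 271.] 132 [0.1285 0.6168 0.1923] [0.1279 0.617  0.1935] 51
cap [618. 289.] 166 [0.2027 0.6191 0.1923] [0.2032 0.619  0.1934] 78
cap [599. 309.] 172 [0.2776 0.6201 0.1929] [0.2785 0.6187 0.1937] 68
cap [628. 331.] 178 [0.2753 0.6946 0.1919] [0.2759 0.6946 0.1928] 81
crate ((534.3880004882812, 182.1675262451172), (285.8612060546875, 173.599609375), 83.78091430664062) 1188 0.0881177611523255
blob x 0.540 y -0.562 w 0.065 h 0.075 top 0.068
blob x 0.857 y -0.524 w 0.210 h 0.160 top 0.120
blob x 0.590 y -0.462 w 0.070 h 0.070 top 0.066
blob x 0.432 y -0.451 w 0.065 h 0.070 top 0.066
blob x 0.523 y -0.367 w 0.055 h 0.060 top 0.058
blob x 0.609 y -0.345 w 0.080 h 0.075 top 0.121
blob x 0.437 y -0.340 w 0.065 h 0.060 top 0.195
blob x 0.724 y -0.332 w 0.065 h 0.070 top 0.065
blob x 0.518 y -0.253 w 0.050 h 0.070 top 0.033
blob x 0.833 y -0.215 w 0.125 h 0.140 top 0.083
blob x 0.615 y -0.179 w 0.065 h 0.070 top 0.196
blob x 0.446 y 
[... 803 characters left out ...]
 -0.513 w 0.195 h 0.160 top 0.124
blob x 0.588 y -0.461 w 0.065 h 0.070 top 0.067
blob x 0.414 y -0.460 w 0.035 h 0.055 top 0.064
blob x 0.520 y -0.367 w 0.050 h 0.055 top 0.061
blob x 0.599 y -0.348 w 0.065 h 0.070 top 0.119
blob x 0.429 y -0.337 w 0.065 h 0.050 top 0.197
blob x 0.537 y -0.261 w 0.070 h 0.080 top 0.035
blob x 0.825 y -0.213 w 0.120 h 0.150 top 0.084
blob x 0.609 y -0.169 w 0.065 h 0.040 top 0.135
blob x 0.431 y -0.126 w 0.070 h 0.055 top 0.170
blob x 0.766 y -0.023 w 0.090 h 0.085 top 0.129
blob x 0.536 y 0.159 w 0.205 h 0.310 top 0.129
blob x 0.805 y 0.250 w 0.140 h 0.035 top 0.028
white [331. 164.] 65 [ 0.6012 -0.3421  0.0977] [ 0.6043 -0.3451  0.0969] [0.047 0.054 0.01 ]
```

```bash
python3 - <<'E'
from h import *
a=pickle.load(open('scene.pkl','rb'))['pixels'][90:260,170:360];b=pickle.load(open('side.pkl','rb'))['pixels'][120:260,270:430]
cv2.imwrite('pics/c.png',np.vstack([cv2.resize(a,(500,300),interpolation=2),cv2.resize(b,(500,300),interpolation=2)]))
E
```

```text
(no output)
```

View pics/c.png

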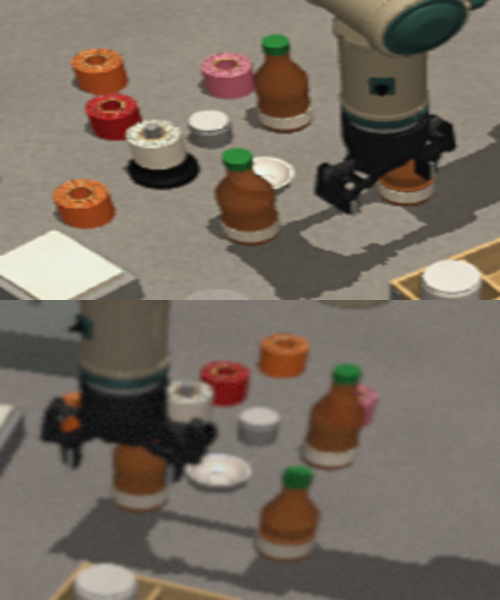

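The crop confirms the white roll is on the black-based spindle at about (155,150). The tin, saucer and coloured look-alikes stand around it.

```bash
python3 - <<'E'
from h import *
for n in('scene','side'):
    W=cloud(pickle.load(open(n+'.pkl','rb')));x,y,z=np.moveaxis(W,-1,0)
    p=W[(z>.108)&(z<.122)&(x>.42)&(x<.66)&(y>.02)&(y<.3)]
    print(n,'can',p.mean(0).round(4),((p.min(0)+p.max(0))/2).round(4),(p.max(0)-p.min(0)).round(3))
a=np.radians(-6.4);R=np.array([[np.cos(a),-np.sin(a)],[np.sin(a),np.cos(a)]])
for k,v in dict(c0=(-40.5,-98),c1=(-40.5,-17),c2=(40.5,-98),c3=(40.5,-17),bay=(0,81)).items(): print(k,(R@np.array(v)/1000+[.5347,.1815]).round(4))
E
python3 -m pendant '[{"jaw":0.6,"tx":1,"ty":-3,"tz":0},{"jaw":0.6,"tx":2,"ty":-8,"tz":0},{"jaw":0.6,"tx":3,"ty":-13,"tz":0},{"jaw":0.6,"tx":3.7,"ty":-17,"tz":0},{"jaw":0.6,"tx":3.8,"ty":-18.2,"tz":0},{"jaw":0.6,"tx":3.8,"ty":-18.2,"tz":0}]' 30
```

```text
scene can [0.5682 0.0851 0.1173] [0.5665 0.0819 0.115 ] [0.061 0.061 0.014]
side can [0.5622 0.0899 0.1172] [0.5639 0.0829 0.115 ] [0.056 0.058 0.014]
c0 [0.4835 0.0886]
c1 [0.4926 0.1691]
c2 [0.564  0.0796]
c3 [0.5731 0.1601]
bay [0.5437 0.262 ]invalid input at $[0]: expected keys jaw, tx, ty, tz, ax, ay, az
```

```bash
python3 -m pendant '[{"jaw":0.6,"tx":1,"ty":-3,"tz":0,"ax":0,"ay":0,"az":0},{"jaw":0.6,"tx":2,"ty":-8,"tz":0,"ax":0,"ay":0,"az":0},{"jaw":0.6,"tx":3,"ty":-13,"tz":0,"ax":0,"ay":0,"az":0},{"jaw":0.6,"tx":3.7,"ty":-17,"tz":0,"ax":0,"ay":0,"az":0},{"jaw":0.6,"tx":3.8,"ty":-18.2,"tz":0,"ax":0,"ay":0,"az":0},{"jaw":0.6,"tx":3.8,"ty":-18.2,"tz":0,"ax":0,"ay":0,"az":0}]' 30
python3 - <<'E'
from h import *
im=grab('wrist','w1');print(np.round(im['pose'],3).tolist(),im['fx'],im['cx'],im['cy'])
E
```

```text
clock: 0.85
position: [0.6127, -0.182, 0.2307]
ee_rot: [-0.001, 0.708, 0.707, 0.0]
contact_force: [-0.2, -0.3, 0.5]
width: 0.0684
gripper_force: 0.0
[[1.0, -0.002, -0.001, 0.613], [-0.002, -0.965, -0.264, -0.115], [-0.0, 0.264, -0.965, 0.373], [0.0, 0.0, 0.0, 1.0]] 371.64829954431775 316.32612278482753 238.64927092041128
```

View pics/w1.png

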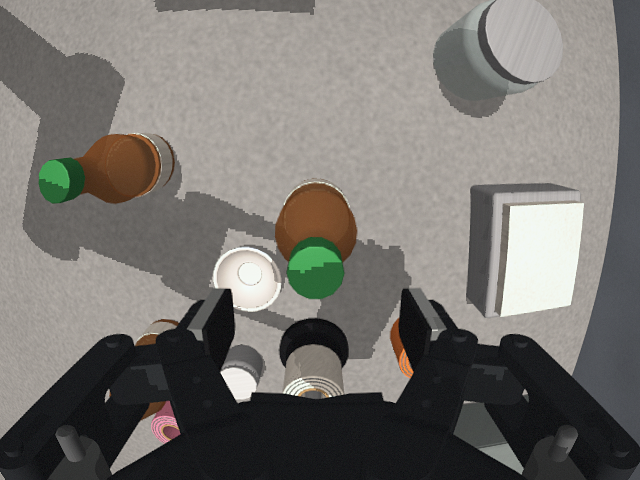

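The wrist view shows bottle B's cap at (316,268). That is centred between the fingers and puts the cap at y ≈ -0.181, as measured from the fixed cameras. I'll descend and grip.

```bash
python3 -m pendant '[{"jaw":0.6,"tx":0,"ty":0.1,"tz":-2,"ax":0,"ay":0,"az":0},{"jaw":0.6,"tx":0,"ty":0.1,"tz":-5.5,"ax":0,"ay":0,"az":0},{"jaw":0.6,"tx":0,"ty":0.1,"tz":-7.6,"ax":0,"ay":0,"az":0},{"jaw":0.6,"tx":0,"ty":0.1,"tz":-7.6,"ax":0,"ay":0,"az":0},{"jaw":-0.5,"tx":0,"ty":0.1,"tz":-7.6,"ax":0,"ay":0,"az":0},{"jaw":-0.5,"tx":0,"ty":0.1,"tz":-7.6,"ax":0,"ay":0,"az":0},{"jaw":-0.5,"tx":0,"ty":0.1,"tz":-7.6,"ax":0,"ay":0,"az":0},{"jaw":-0.5,"tx":0,"ty":0.1,"tz":-7.6,"ax":0,"ay":0,"az":0}]' 40
```

```text
clock: 1.9
position: [0.6136, -0.1812, 0.157]
ee_rot: [0.001, 0.707, 0.707, 0.001]
contact_force: [-0.6, -0.2, 5.8]
width: 0.03
gripper_force: 39.5
```

```bash
python3 -m pendant '[{"jaw":-0.5,"tx":0,"ty":0,"tz":1,"ax":0,"ay":0,"az":0},{"jaw":-0.5,"tx":0,"ty":0,"tz":4,"ax":0,"ay":0,"az":0},{"jaw":-0.5,"tx":0,"ty":0,"tz":8,"ax":0,"ay":0,"az":0},{"jaw":-0.5,"tx":0,"ty":1,"tz":12,"ax":0,"ay":0,"az":0},{"jaw":-0.5,"tx":-0.5,"ty":3,"tz":15,"ax":0,"ay":0,"az":0},{"jaw":-0.5,"tx":-1,"ty":7,"tz":16,"ax":0,"ay":0,"az":0},{"jaw":-0.5,"tx":-2,"ty":12,"tz":16,"ax":0,"ay":0,"az":0},{"jaw":-0.5,"tx":-2.5,"ty":17,"tz":16,"ax":0,"ay":0,"az":0},{"jaw":-0.5,"tx":-3,"ty":22,"tz":16,"ax":0,"ay":0,"az":0},{"jaw":-0.5,"tx":-3.5,"ty":26,"tz":16,"ax":0,"ay":0,"az":0}]'
python3 -m pendant '[{"jaw":-0.5,"tx":-0.3,"ty":4,"tz":0,"ax":0,"ay":0,"az":0},{"jaw":-0.5,"tx":-0.5,"ty":7,"tz":0,"ax":0,"ay":0,"az":0},{"jaw":-0.5,"tx":-0.5,"ty":8.1,"tz":0,"ax":0,"ay":0,"az":0},{"jaw":-0.5,"tx":-0.5,"ty":8.1,"tz":0,"ax":0,"ay":0,"az":0},{"jaw":-0.5,"tx":-0.5,"ty":8.1,"tz":0,"ax":0,"ay":0,"az":0}]'
python3 - <<'E'
from h import *
im=grab('wrist','w2')
E
```

```text
clock: 3.15
position: [0.5773, 0.081, 0.3149]
ee_rot: [-0.001, 0.707, 0.707, -0.0]
contact_force: [0.6, 0.3, -3.5]
width: 0.0299
gripper_force: 40.3
clock: 3.78
position: [0.5732, 0.1587, 0.3152]
ee_rot: [0.0, 0.708, 0.707, -0.0]
contact_force: [1.0, -0.1, -3.4]
width: 0.0298
gripper_force: 40.3
```

View pics/w2.png

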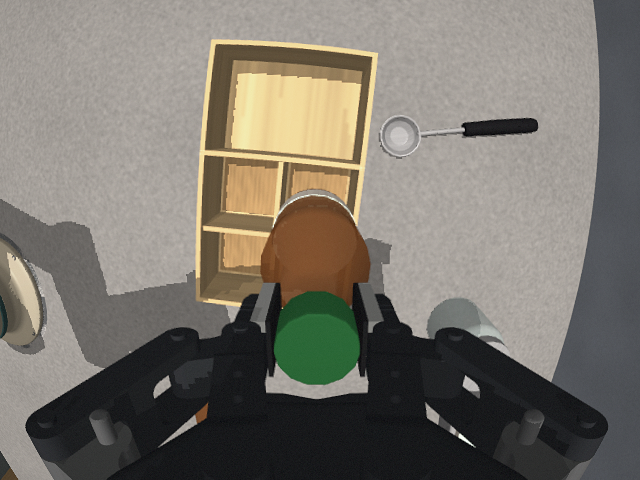

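The bottle hangs upright in the grip and the crate is below it, with the target cell at about (318,180). Lowering.

```bash
python3 -m pendant '[{"jaw":-0.5,"tx":0,"ty":0.1,"tz":-2,"ax":0,"ay":0,"az":0},{"jaw":-0.5,"tx":0,"ty":0.1,"tz":-5,"ax":0,"ay":0,"az":0},{"jaw":-0.5,"tx":0,"ty":0.1,"tz":-8,"ax":0,"ay":0,"az":0},{"jaw":-0.5,"tx":0,"ty":0.1,"tz":-11,"ax":0,"ay":0,"az":0},{"jaw":-0.5,"tx":0,"ty":0.1,"tz":-13,"ax":0,"ay":0,"az":0},{"jaw":-0.5,"tx":0,"ty":0.1,"tz":-14,"ax":0,"ay":0,"az":0},{"jaw":-0.5,"tx":0,"ty":0.1,"tz":-14.5,"ax":0,"ay":0,"az":0},{"jaw":-0.5,"tx":0,"ty":0.1,"tz":-14.6,"ax":0,"ay":0,"az":0}]'
python3 -m pendant '[{"jaw":-0.5,"tx":0,"ty":0,"tz":-0.2,"ax":0,"ay":0,"az":0},{"jaw":-0.5,"tx":0,"ty":0,"tz":-0.2,"ax":0,"ay":0,"az":0}]'
```

```text
clock: 4.82
position: [0.5735, 0.1608, 0.1698]
ee_rot: [0.0, 0.707, 0.707, 0.0]
contact_force: [-0.1, 0.5, -2.7]
width: 0.03
gripper_force: 40.2
clock: 5.08
position: [0.5732, 0.161, 0.1677]
ee_rot: [0.0, 0.707, 0.707, 0.0]
contact_force: [0.1, 0.5, -3.8]
width: 0.0303
gripper_force: 40.2
```

```bash
python3 -m pendant '[{"jaw":-0.5,"tx":0,"ty":0,"tz":-0.1,"ax":0,"ay":0,"az":0},{"jaw":-0.5,"tx":0,"ty":0,"tz":-0.2,"ax":0,"ay":0,"az":0},{"jaw":-0.5,"tx":0,"ty":0,"tz":-0.2,"ax":0,"ay":0,"az":0}]'
```

```text
clock: 5.45
position: [0.5732, 0.1611, 0.166]
ee_rot: [0.0, 0.707, 0.707, 0.0]
contact_force: [-1.0, -0.4, 1.3]
width: 0.0296
gripper_force: 40.6
```

```bash
python3 -m pendant '[{"jaw":0.2,"tx":0,"ty":0,"tz":0,"ax":0,"ay":0,"az":0},{"jaw":0.2,"tx":0,"ty":0,"tz":0,"ax":0,"ay":0,"az":0},{"jaw":0.2,"tx":0,"ty":0,"tz":1.5,"ax":0,"ay":0,"az":0},{"jaw":0.2,"tx":0,"ty":0,"tz":5,"ax":0,"ay":0,"az":0},{"jaw":0.4,"tx":-1,"ty":-2,"tz":7,"ax":0,"ay":0,"az":0},{"jaw":0.6,"tx":-3,"ty":-7,"tz":7,"ax":0,"ay":0,"az":0},{"jaw":0.6,"tx":-5.5,"ty":-12,"tz":7,"ax":0,"ay":0,"az":0},{"jaw":0.6,"tx":-8,"ty":-17,"tz":7,"ax":0,"ay":0,"az":0},{"jaw":0.6,"tx":-10.5,"ty":-22,"tz":6,"ax":0,"ay":0,"az":0},{"jaw":0.6,"tx":-13,"ty":-26.5,"tz":4,"ax":0,"ay":0,"az":0}]'
python3 -m pendant '[{"jaw":0.6,"tx":-1,"ty":-2.3,"tz":-1,"ax":0,"ay":0,"az":0},{"jaw":0.6,"tx":-1,"ty":-2.3,"tz":-1,"ax":0,"ay":0,"az":0},{"jaw":0.6,"tx":-1,"ty":-2.3,"tz":-1,"ax":0,"ay":0,"az":0}]'
python3 - <<'E'
from h import *
im=grab('wrist');hsv=cv2.cvtColor(im['pixels'],cv2.COLOR_BGR2HSV)
def caps(im,zt):
    m=((hsv[...,0]>45)&(hsv[...,0]<80)&(hsv[...,1]>130)&(hsv[...,2]>50)).astype(np.uint8)
    k,l,s,c=cv2.connectedComponentsWithStats(m);T=im['pose']
    for i in range(1,k):
        if s[i,4]<100: continue
        d=c[i]-[im['cx'],im['cy']];r=np.hypot(*d);t=r/im['fx']
        v=T[:3,:3]@np.r_[d/r*np.sin(t),np.cos(t)];print(c[i],s[i,4],[(T[:3,3]+v*(z-T[2,3])/v[2]).round(4)[:2] for z in zt])
caps(im,(.165,.190,.16))
E
```

```text
clock: 6.7
position: [0.4417, -0.1065, 0.2064]
ee_rot: [0.002, 0.707, 0.707, 0.0]
contact_force: [0.6, -0.7, 0.5]
width: 0.0679
gripper_force: 0.0
clock: 7.08
position: [0.433, -0.127, 0.196]
ee_rot: [0.0, 0.707, 0.707, 0.0]
contact_force: [1.2, 0.4, -0.9]
width: 0.068
gripper_force: 0.0
[318.35687857 278.73225698] 2973 [array([ 0.4346, -0.1281]), array([ 0.4344, -0.1183]), array([ 0.4346, -0.1301])]
```

```bash
python3 -m pendant '[{"jaw":0.6,"tx":0.1,"ty":-0.1,"tz":-2,"ax":0,"ay":0,"az":0},{"jaw":0.6,"tx":0.1,"ty":-0.1,"tz":-5,"ax":0,"ay":0,"az":0},{"jaw":0.6,"tx":0.1,"ty":-0.1,"tz":-6.5,"ax":0,"ay":0,"az":0},{"jaw":0.6,"tx":0.1,"ty":-0.1,"tz":-6.5,"ax":0,"ay":0,"az":0},{"jaw":-0.5,"tx":0.1,"ty":-0.1,"tz":-6.5,"ax":0,"ay":0,"az":0},{"jaw":-0.5,"tx":0.1,"ty":-0.1,"tz":-6.5,"ax":0,"ay":0,"az":0},{"jaw":-0.5,"tx":0.1,"ty":-0.1,"tz":-6.5,"ax":0,"ay":0,"az":0},{"jaw":-0.5,"tx":0.1,"ty":-0.1,"tz":-6.5,"ax":0,"ay":0,"az":0}]' 40
```

```text
clock: 8.12
position: [0.4347, -0.1283, 0.1314]
ee_rot: [0.001, 0.707, 0.707, 0.0]
contact_force: [-0.3, 1.3, 5.9]
width: 0.0303
gripper_force: 39.4
```

```bash
python3 -m pendant '[{"jaw":-0.5,"tx":0,"ty":0,"tz":1,"ax":0,"ay":0,"az":0},{"jaw":-0.5,"tx":0,"ty":0,"tz":4,"ax":0,"ay":0,"az":0},{"jaw":-0.5,"tx":0,"ty":0,"tz":8,"ax":0,"ay":0,"az":0},{"jaw":-0.5,"tx":0.5,"ty":1.5,"tz":11,"ax":0,"ay":0,"az":0},{"jaw":-0.5,"tx":1,"ty":5,"tz":13,"ax":0,"ay":0,"az":0},{"jaw":-0.5,"tx":2,"ty":10,"tz":13,"ax":0,"ay":0,"az":0},{"jaw":-0.5,"tx":3,"ty":15,"tz":13,"ax":0,"ay":0,"az":0},{"jaw":-0.5,"tx":4,"ty":20,"tz":13,"ax":0,"ay":0,"az":0},{"jaw":-0.5,"tx":5,"ty":24.5,"tz":13,"ax":0,"ay":0,"az":0},{"jaw":-0.5,"tx":5.6,"ty":28,"tz":13,"ax":0,"ay":0,"az":0}]'
python3 -m pendant '[{"jaw":-0.5,"tx":0.2,"ty":1.7,"tz":0,"ax":0,"ay":0,"az":0},{"jaw":-0.5,"tx":0.2,"ty":1.7,"tz":0,"ax":0,"ay":0,"az":0},{"jaw":-0.5,"tx":0.2,"ty":1.7,"tz":0,"ax":0,"ay":0,"az":0},{"jaw":-0.5,"tx":0.2,"ty":1.7,"tz":-2,"ax":0,"ay":0,"az":0},{"jaw":-0.5,"tx":0.2,"ty":1.7,"tz":-5,"ax":0,"ay":0,"az":0},{"jaw":-0.5,"tx":0.2,"ty":1.7,"tz":-8,"ax":0,"ay":0,"az":0},{"jaw":-0.5,"tx":0.2,"ty":1.7,"tz":-10,"ax":0,"ay":0,"az":0},{"jaw":-0.5,"tx":0.2,"ty":1.7,"tz":-11.3,"ax":0,"ay":0,"az":0},{"jaw":-0.5,"tx":0.2,"ty":1.7,"tz":-11.7,"ax":0,"ay":0,"az":0}]'
python3 -m pendant '[{"jaw":-0.5,"tx":0,"ty":0,"tz":-0.2,"ax":0,"ay":0,"az":0},{"jaw":-0.5,"tx":0,"ty":0,"tz":-0.2,"ax":0,"ay":0,"az":0}]'
```

```text
clock: 9.38
position: [0.4898, 0.1538, 0.2601]
ee_rot: [-0.0, 0.707, 0.707, -0.0]
contact_force: [0.5, -0.5, -2.1]
width: 0.0301
gripper_force: 40.2
clock: 10.5
position: [0.4918, 0.168, 0.1429]
ee_rot: [-0.0, 0.707, 0.707, -0.0]
contact_force: [0.8, 0.2, -2.6]
width: 0.0303
gripper_force: 40.2
clock: 10.75
position: [0.4925, 0.169, 0.1419]
ee_rot: [0.0, 0.707, 0.707, 0.001]
contact_force: [-0.4, 0.3, -2.6]
width: 0.0293
gripper_force: 40.2
```

```bash
python3 -m pendant '[{"jaw":-0.5,"tx":0,"ty":0,"tz":-0.1,"ax":0,"ay":0,"az":0},{"jaw":-0.5,"tx":0,"ty":0,"tz":-0.2,"ax":0,"ay":0,"az":0},{"jaw":-0.5,"tx":0,"ty":0,"tz":-0.2,"ax":0,"ay":0,"az":0}]'
```

```text
clock: 11.12
position: [0.4925, 0.1692, 0.1404]
ee_rot: [0.0, 0.707, 0.707, 0.001]
contact_force: [-2.0, -0.7, 5.3]
width: 0.0301
gripper_force: 40.7
```

```bash
python3 -m pendant '[{"jaw":0.2,"tx":0,"ty":0,"tz":0,"ax":0,"ay":0,"az":0},{"jaw":0.2,"tx":0,"ty":0,"tz":0,"ax":0,"ay":0,"az":0},{"jaw":0.2,"tx":0,"ty":0,"tz":1.5,"ax":0,"ay":0,"az":0},{"jaw":0.2,"tx":0,"ty":0,"tz":5,"ax":0,"ay":0,"az":0},{"jaw":0.4,"tx":-0.5,"ty":-2,"tz":8,"ax":0,"ay":0,"az":0},{"jaw":0.6,"tx":-1,"ty":-7,"tz":9,"ax":0,"ay":0,"az":0},{"jaw":0.6,"tx":-1.5,"ty":-13,"tz":9,"ax":0,"ay":0,"az":0},{"jaw":0.6,"tx":-2.5,"ty":-19,"tz":9,"ax":0,"ay":0,"az":0},{"jaw":0.6,"tx":-3,"ty":-25,"tz":9,"ax":0,"ay":0,"az":0},{"jaw":0.6,"tx":-3.5,"ty":-31,"tz":9,"ax":0,"ay":0,"az":0}]'
python3 -m pendant '[{"jaw":0.6,"tx":-0.8,"ty":-6,"tz":0,"ax":0,"ay":0,"az":0},{"jaw":0.6,"tx":-1.5,"ty":-12,"tz":0,"ax":0,"ay":0,"az":0},{"jaw":0.6,"tx":-2.2,"ty":-17,"tz":0,"ax":0,"ay":0,"az":0},{"jaw":0.6,"tx":-2.5,"ty":-20,"tz":0,"ax":0,"ay":0,"az":0},{"jaw":0.6,"tx":-2.5,"ty":-20,"tz":0,"ax":0,"ay":0,"az":0},{"jaw":0.6,"tx":-2.5,"ty":-20,"tz":0,"ax":0,"ay":0,"az":0}]'
python3 - <<'E'
from h import *
im=grab('wrist');hsv=cv2.cvtColor(im['pixels'],cv2.COLOR_BGR2HSV)
m=((hsv[...,0]>45)&(hsv[...,0]<80)&(hsv[...,1]>130)&(hsv[...,2]>50)).astype(np.uint8)
k,l,s,c=cv2.connectedComponentsWithStats(m);T=im['pose']
for i in range(1,k):
    if s[i,4]<100: continue
    d=c[i]-[im['cx'],im['cy']];r=np.hypot(*d);t=r/im['fx']
    v=T[:3,:3]@np.r_[d/r*np.sin(t),np.cos(t)];print(c[i],s[i,4],(T[:3,3]+v*(.19-T[2,3])/v[2]).round(4))
E
```

```text
clock: 12.38
position: [0.457, -0.143, 0.2306]
ee_rot: [0.001, 0.707, 0.707, 0.001]
contact_force: [0.9, 0.2, -0.5]
width: 0.0682
gripper_force: 0.0
clock: 13.12
position: [0.432, -0.3402, 0.2297]
ee_rot: [-0.0, 0.707, 0.707, 0.0]
contact_force: [0.1, 0.1, -0.3]
width: 0.0687
gripper_force: 0.0
[318.40677966 273.14259396] 2714 [ 0.4336 -0.3416  0.19  ]
```

```bash
python3 -m pendant '[{"jaw":0.6,"tx":0.1,"ty":-0.1,"tz":-2,"ax":0,"ay":0,"az":0},{"jaw":0.6,"tx":0.1,"ty":-0.1,"tz":-5.5,"ax":0,"ay":0,"az":0},{"jaw":0.6,"tx":0.1,"ty":-0.1,"tz":-7.4,"ax":0,"ay":0,"az":0},{"jaw":0.6,"tx":0.1,"ty":-0.1,"tz":-7.4,"ax":0,"ay":0,"az":0},{"jaw":-0.5,"tx":0.1,"ty":-0.1,"tz":-7.4,"ax":0,"ay":0,"az":0},{"jaw":-0.5,"tx":0.1,"ty":-0.1,"tz":-7.4,"ax":0,"ay":0,"az":0},{"jaw":-0.5,"tx":0.1,"ty":-0.1,"tz":-7.4,"ax":0,"ay":0,"az":0},{"jaw":-0.5,"tx":0.1,"ty":-0.1,"tz":-7.4,"ax":0,"ay":0,"az":0}]' 40
```

```text
clock: 14.18
position: [0.4336, -0.3425, 0.1567]
ee_rot: [0.001, 0.707, 0.707, 0.0]
contact_force: [-0.5, 0.4, 5.6]
width: 0.0299
gripper_force: 39.5
```

```bash
python3 -m pendant '[{"jaw":-0.5,"tx":0,"ty":0,"tz":1,"ax":0,"ay":0,"az":0},{"jaw":-0.5,"tx":0,"ty":0,"tz":4,"ax":0,"ay":0,"az":0},{"jaw":-0.5,"tx":0,"ty":0,"tz":8,"ax":0,"ay":0,"az":0},{"jaw":-0.5,"tx":0.3,"ty":1.5,"tz":11,"ax":0,"ay":0,"az":0},{"jaw":-0.5,"tx":0.8,"ty":5,"tz":13,"ax":0,"ay":0,"az":0},{"jaw":-0.5,"tx":1.4,"ty":10,"tz":13,"ax":0,"ay":0,"az":0},{"jaw":-0.5,"tx":2,"ty":15,"tz":13,"ax":0,"ay":0,"az":0},{"jaw":-0.5,"tx":2.6,"ty":20,"tz":13,"ax":0,"ay":0,"az":0},{"jaw":-0.5,"tx":3.2,"ty":25,"tz":13,"ax":0,"ay":0,"az":0},{"jaw":-0.5,"tx":3.8,"ty":30,"tz":13,"ax":0,"ay":0,"az":0}]'
python3 -m pendant '[{"jaw":-0.5,"tx":0.6,"ty":5,"tz":0,"ax":0,"ay":0,"az":0},{"jaw":-0.5,"tx":1,"ty":9,"tz":0,"ax":0,"ay":0,"az":0},{"jaw":-0.5,"tx":1.2,"ty":12,"tz":0,"ax":0,"ay":0,"az":0},{"jaw":-0.5,"tx":1.2,"ty":13,"tz":0,"ax":0,"ay":0,"az":0},{"jaw":-0.5,"tx":1.2,"ty":13,"tz":0,"ax":0,"ay":0,"az":0},{"jaw":-0.5,"tx":1.2,"ty":13,"tz":0,"ax":0,"ay":0,"az":0}]'
```

```text
clock: 15.42
position: [0.4706, -0.0404, 0.2851]
ee_rot: [-0.0, 0.707, 0.707, -0.0]
contact_force: [0.7, -0.4, -3.8]
width: 0.0298
gripper_force: 40.3
clock: 16.18
position: [0.4829, 0.0868, 0.2852]
ee_rot: [0.0, 0.707, 0.707, -0.0]
contact_force: [0.1, -0.1, -3.4]
width: 0.0293
gripper_force: 40.2
```

```bash
python3 -m pendant '[{"jaw":-0.5,"tx":0,"ty":0.1,"tz":-2,"ax":0,"ay":0,"az":0},{"jaw":-0.5,"tx":0,"ty":0.1,"tz":-5,"ax":0,"ay":0,"az":0},{"jaw":-0.5,"tx":0,"ty":0.1,"tz":-8,"ax":0,"ay":0,"az":0},{"jaw":-0.5,"tx":0,"ty":0.1,"tz":-10,"ax":0,"ay":0,"az":0},{"jaw":-0.5,"tx":0,"ty":0.1,"tz":-11.2,"ax":0,"ay":0,"az":0},{"jaw":-0.5,"tx":0,"ty":0.1,"tz":-11.6,"ax":0,"ay":0,"az":0},{"jaw":-0.5,"tx":0,"ty":0.1,"tz":-11.8,"ax":0,"ay":0,"az":0},{"jaw":-0.5,"tx":0,"ty":0.1,"tz":-11.9,"ax":0,"ay":0,"az":0},{"jaw":-0.5,"tx":0,"ty":0.1,"tz":-11.9,"ax":0,"ay":0,"az":0}]'
```

```text
clock: 17.3
position: [0.4833, 0.0891, 0.1668]
ee_rot: [0.0, 0.707, 0.707, 0.0]
contact_force: [-0.7, 0.1, -3.9]
width: 0.03
gripper_force: 40.2
```

```bash
python3 -m pendant '[{"jaw":-0.5,"tx":0,"ty":0,"tz":-0.1,"ax":0,"ay":0,"az":0},{"jaw":-0.5,"tx":0,"ty":0,"tz":-0.2,"ax":0,"ay":0,"az":0},{"jaw":-0.5,"tx":0,"ty":0,"tz":-0.2,"ax":0,"ay":0,"az":0}]'
```

```text
clock: 17.68
position: [0.4836, 0.0892, 0.1658]
ee_rot: [0.001, 0.707, 0.707, 0.001]
contact_force: [-1.6, 0.1, 4.8]
width: 0.03
gripper_force: 41.1
```

```bash
python3 -m pendant '[{"jaw":0.2,"tx":0,"ty":0,"tz":0,"ax":0,"ay":0,"az":0},{"jaw":0.2,"tx":0,"ty":0,"tz":0,"ax":0,"ay":0,"az":0},{"jaw":0.2,"tx":0,"ty":0,"tz":1.5,"ax":0,"ay":0,"az":0},{"jaw":0.2,"tx":0,"ty":0,"tz":5,"ax":0,"ay":0,"az":0},{"jaw":0.4,"tx":0.5,"ty":-3,"tz":6,"ax":0,"ay":0,"az":0},{"jaw":0.7,"tx":2,"ty":-9,"tz":6,"ax":0,"ay":0,"az":0},{"jaw":0.7,"tx":4,"ty":-14,"tz":6,"ax":0,"ay":0,"az":-5},{"jaw":0.7,"tx":6,"ty":-19,"tz":6,"ax":0,"ay":0,"az":-10},{"jaw":0.7,"tx":8,"ty":-24,"tz":6,"ax":0,"ay":0,"az":-15},{"jaw":0.7,"tx":10,"ty":-29,"tz":6,"ax":0,"ay":0,"az":-20}]'
python3 -m pendant '[{"jaw":0.7,"tx":1,"ty":-5,"tz":0,"ax":0,"ay":0,"az":-5},{"jaw":0.7,"tx":2,"ty":-10,"tz":-1,"ax":0,"ay":0,"az":-10},{"jaw":0.7,"tx":2.2,"ty":-13.5,"tz":-3,"ax":0,"ay":0,"az":-10},{"jaw":0.7,"tx":2.2,"ty":-14.4,"tz":-4,"ax":0,"ay":0,"az":-10},{"jaw":0.7,"tx":2.2,"ty":-14.4,"tz":-4,"ax":0,"ay":0,"az":-10},{"jaw":0.7,"tx":2.2,"ty":-14.4,"tz":-4,"ax":0,"ay":0,"az":-10}]'
python3 - <<'E'
from h import *
im=grab('wrist','w3');a=im['pixels']
b=grab('scene')['pixels'][150:390,200:480];cv2.imwrite('pics/s3.png',cv2.resize(b,None,fx=2,fy=2))
E
```

```text
clock: 18.92
position: [0.5839, -0.2029, 0.2255]
ee_rot: [0.001, 0.82, 0.572, 0.001]
contact_force: [0.5, 0.2, -0.4]
width: 0.0726
gripper_force: 0.0
clock: 19.68
position: [0.6054, -0.3436, 0.1855]
ee_rot: [0.0, 0.866, 0.501, 0.001]
contact_force: [0.3, -1.0, -0.5]
width: 0.0728
gripper_force: 0.0
```

View pics/w3.png

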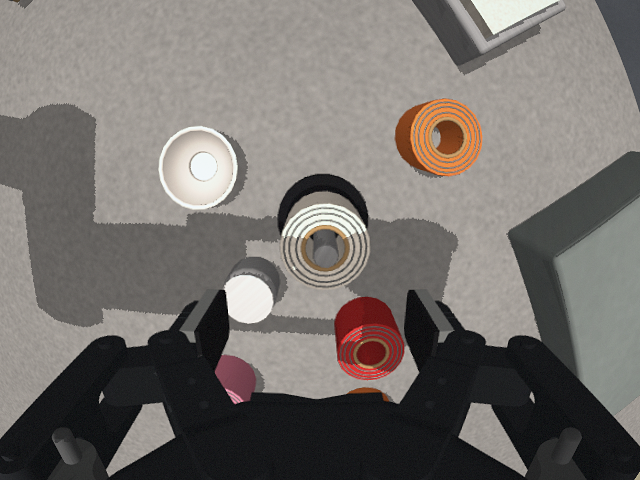

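View pics/s3.png

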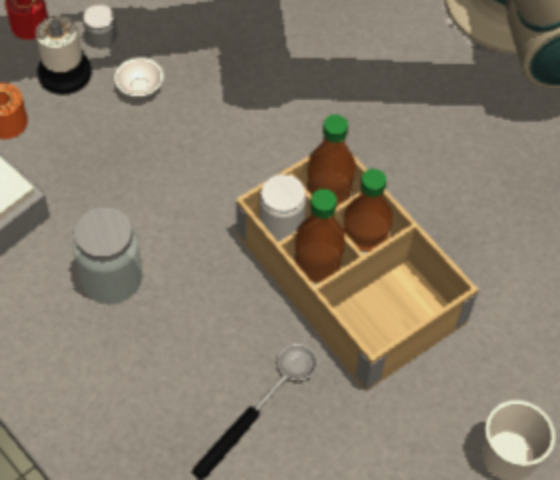

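All three bottles stand upright in their cells and the can hasn't moved. The wrist view shows the roll's top ring at (325,246), and the finger line through it misses the tin at (250,298) and the red roll at (370,345).

```bash
python3 - <<'E'
from h import *
im=pickle.load(open('wrist.pkl','rb'));T=np.array(im['pose']);v,u=np.indices((480,640))
du,dv=u-im['cx'],v-im['cy'];r=np.hypot(du,dv)+1e-9;t=r/im['fx'];d=im['depth']
P=np.stack([du/r*np.tan(t)*d,dv/r*np.tan(t)*d,d],-1)@T[:3,:3].T+T[:3,3]
m=(d>0)&(abs(P[...,2]-.097)<.006)&(np.hypot(P[...,0]-.606,P[...,1]+.345)<.05)
p=P[m];print(len(p),p[:,2].mean(),((p.min(0)+p.max(0))/2).round(4),cv2.minEnclosingCircle(p[:,:2].astype(np.float32)))
dd=np.array([325-im['cx'],246-im['cy']]);r=np.hypot(*dd);t=r/im['fx'];w=T[:3,:3]@np.r_[dd/r*np.sin(t),np.cos(t)]
print((T[:3,3]+w*(.097-T[2,3])/w[2]).round(4))
E
```

```text
5211 0.09685682448516002 [ 0.6095 -0.348   0.097 ] ((0.6094727516174316, -0.34835541248321533), 0.030294429510831833)
[ 0.6102 -0.3473  0.097 ]
```

```bash
python3 -m pendant '[{"jaw":0.9,"tx":0.4,"ty":-0.4,"tz":-1,"ax":0,"ay":0,"az":0},{"jaw":0.9,"tx":0.4,"ty":-0.4,"tz":-4,"ax":0,"ay":0,"az":0},{"jaw":0.9,"tx":0.4,"ty":-0.4,"tz":-8,"ax":0,"ay":0,"az":0},{"jaw":0.9,"tx":0.4,"ty":-0.4,"tz":-11,"ax":0,"ay":0,"az":0},{"jaw":0.9,"tx":0.4,"ty":-0.4,"tz":-12.8,"ax":0,"ay":0,"az":0},{"jaw":0.9,"tx":0.4,"ty":-0.4,"tz":-12.8,"ax":0,"ay":0,"az":0},{"jaw":0.2,"tx":0.4,"ty":-0.4,"tz":-12.8,"ax":0,"ay":0,"az":0},{"jaw":0.2,"tx":0.4,"ty":-0.4,"tz":-12.8,"ax":0,"ay":0,"az":0},{"jaw":0.2,"tx":0.4,"ty":-0.4,"tz":-12.8,"ax":0,"ay":0,"az":0},{"jaw":0.2,"tx":0.4,"ty":-0.4,"tz":-12.8,"ax":0,"ay":0,"az":0}]' 30
```

```text
clock: 21.02
position: [0.6101, -0.3497, 0.0582]
ee_rot: [0.002, 0.866, 0.5, 0.001]
contact_force: [-0.6, 0.1, 5.5]
width: 0.06
gripper_force: 33.0
```

```bash
python3 -m pendant '[{"jaw":0.2,"tx":0,"ty":0,"tz":0.5,"ax":0,"ay":0,"az":0},{"jaw":0.2,"tx":0,"ty":0,"tz":2,"ax":0,"ay":0,"az":0},{"jaw":0.2,"tx":0,"ty":0,"tz":4.5,"ax":0,"ay":0,"az":0},{"jaw":0.2,"tx":0,"ty":0,"tz":7.5,"ax":0,"ay":0,"az":0},{"jaw":0.2,"tx":0,"ty":0,"tz":11,"ax":0,"ay":0,"az":0},{"jaw":0.2,"tx":0,"ty":0,"tz":15,"ax":0,"ay":0,"az":0},{"jaw":0.2,"tx":0,"ty":0,"tz":19,"ax":0,"ay":0,"az":0},{"jaw":0.2,"tx":-0.4,"ty":3,"tz":21,"ax":0,"ay":0,"az":4},{"jaw":0.2,"tx":-0.8,"ty":8,"tz":21.5,"ax":0,"ay":0,"az":8},{"jaw":0.2,"tx":-1.4,"ty":13,"tz":21.5,"ax":0,"ay":0,"az":12}]'
python3 -m pendant '[{"jaw":0.2,"tx":-0.5,"ty":5,"tz":0,"ax":0,"ay":0,"az":4},{"jaw":0.2,"tx":-1,"ty":10,"tz":0,"ax":0,"ay":0,"az":8},{"jaw":0.2,"tx":-1.6,"ty":15,"tz":0,"ax":0,"ay":0,"az":12},{"jaw":0.2,"tx":-2.1,"ty":20,"tz":0,"ax":0,"ay":0,"az":12},{"jaw":0.2,"tx":-2.7,"ty":25,"tz":0,"ax":0,"ay":0,"az":12},{"jaw":0.2,"tx":-3.3,"ty":30,"tz":0,"ax":0,"ay":0,"az":12},{"jaw":0.2,"tx":-3.9,"ty":35,"tz":0,"ax":0,"ay":0,"az":12},{"jaw":0.2,"tx":-4.4,"ty":40,"tz":0,"ax":0,"ay":0,"az":12},{"jaw":0.2,"tx":-4.8,"ty":44,"tz":0,"ax":0,"ay":0,"az":12},{"jaw":0.2,"tx":-5.1,"ty":47.5,"tz":0,"ax":0,"ay":0,"az":12}]'
python3 -m pendant '[{"jaw":0.2,"tx":0,"ty":1,"tz":0,"ax":0,"ay":0,"az":0},{"jaw":0.2,"tx":0,"ty":1,"tz":0,"ax":0,"ay":0,"az":0}]'
python3 - <<'E'
from h import *
grab('wrist','w4')
E
```

```text
clock: 22.28
position: [0.5943, -0.2165, 0.2719]
ee_rot: [-0.0, 0.808, 0.589, 0.0]
contact_force: [0.7, 0.5, -1.8]
width: 0.0599
gripper_force: 32.7
clock: 23.52
position: [0.5418, 0.2582, 0.2713]
ee_rot: [-0.001, 0.742, 0.67, -0.001]
contact_force: [-0.2, -0.1, -0.5]
width: 0.0597
gripper_force: 32.7
clock: 23.78
position: [0.5431, 0.2663, 0.2711]
ee_rot: [0.0, 0.742, 0.67, -0.001]
contact_force: [-0.9, -0.0, -0.7]
width: 0.0597
gripper_force: 32.7
```

View pics/w4.png

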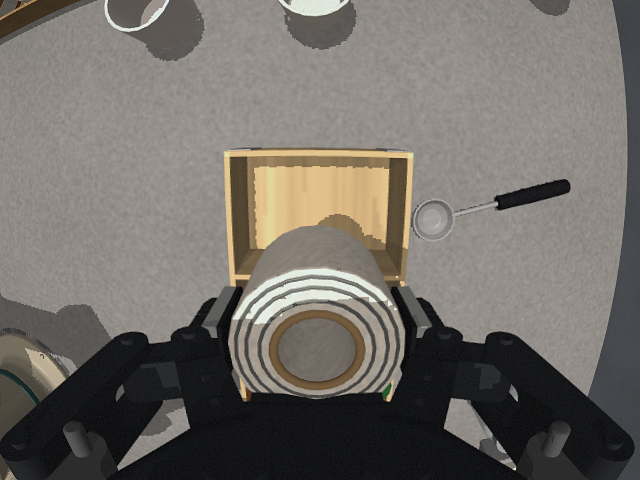

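The roll is held upright and squared with the crate, and the bay below it is clear at about (320,210). Lowering.

```bash
python3 -m pendant '[{"jaw":0.2,"tx":0,"ty":0,"tz":-2,"ax":0,"ay":0,"az":0},{"jaw":0.2,"tx":0,"ty":0,"tz":-6,"ax":0,"ay":0,"az":0},{"jaw":0.2,"tx":0,"ty":0,"tz":-10,"ax":0,"ay":0,"az":0},{"jaw":0.2,"tx":0,"ty":0,"tz":-14,"ax":0,"ay":0,"az":0},{"jaw":0.2,"tx":0,"ty":0,"tz":-18,"ax":0,"ay":0,"az":0},{"jaw":0.2,"tx":0,"ty":0,"tz":-21,"ax":0,"ay":0,"az":0},{"jaw":0.2,"tx":0,"ty":0,"tz":-23,"ax":0,"ay":0,"az":0},{"jaw":0.2,"tx":0,"ty":0,"tz":-24,"ax":0,"ay":0,"az":0},{"jaw":0.2,"tx":0,"ty":0,"tz":-24.3,"ax":0,"ay":0,"az":0},{"jaw":0.2,"tx":0,"ty":0,"tz":-24.4,"ax":0,"ay":0,"az":0}]'
python3 -m pendant '[{"jaw":0.2,"tx":0,"ty":0,"tz":-0.1,"ax":0,"ay":0,"az":0},{"jaw":0.2,"tx":0,"ty":0,"tz":-0.2,"ax":0,"ay":0,"az":0},{"jaw":0.2,"tx":0,"ty":0,"tz":-0.2,"ax":0,"ay":0,"az":0}]'
```

```text
clock: 25.08
position: [0.5447, 0.2659, 0.0281]
ee_rot: [0.0, 0.743, 0.669, 0.001]
contact_force: [0.2, -0.1, -0.7]
width: 0.0598
gripper_force: 32.7
clock: 25.45
position: [0.5441, 0.2661, 0.0256]
ee_rot: [0.0, 0.743, 0.669, 0.0]
contact_force: [-0.7, 0.3, -1.2]
width: 0.0597
gripper_force: 32.7
```

```bash
python3 -m pendant '[{"jaw":0.2,"tx":0,"ty":0,"tz":-0.1,"ax":0,"ay":0,"az":0},{"jaw":0.2,"tx":0,"ty":0,"tz":-0.2,"ax":0,"ay":0,"az":0},{"jaw":0.2,"tx":0,"ty":0,"tz":-0.2,"ax":0,"ay":0,"az":0}]'
```

```text
clock: 25.82
position: [0.5441, 0.2661, 0.0242]
ee_rot: [0.0, 0.743, 0.669, 0.0]
contact_force: [-0.9, -1.2, 5.1]
width: 0.0603
gripper_force: 33.1
```

Contact. I'll release, rise clear and check.

```bash
python3 -m pendant '[{"jaw":0.8,"tx":0,"ty":0,"tz":0,"ax":0,"ay":0,"az":0},{"jaw":0.8,"tx":0,"ty":0,"tz":0,"ax":0,"ay":0,"az":0},{"jaw":0.8,"tx":0,"ty":0,"tz":0,"ax":0,"ay":0,"az":0},{"jaw":0.8,"tx":0,"ty":0,"tz":1.5,"ax":0,"ay":0,"az":0},{"jaw":0.8,"tx":0,"ty":0,"tz":5,"ax":0,"ay":0,"az":0},{"jaw":0.8,"tx":0,"ty":0,"tz":10,"ax":0,"ay":0,"az":0},{"jaw":0.8,"tx":0,"ty":0,"tz":15,"ax":0,"ay":0,"az":0},{"jaw":0.8,"tx":0,"ty":0,"tz":20,"ax":0,"ay":0,"az":0},{"jaw":0.8,"tx":0,"ty":0,"tz":24,"ax":0,"ay":0,"az":0},{"jaw":0.8,"tx":0,"ty":0,"tz":24,"ax":0,"ay":0,"az":0}]'
python3 -m pendant '[{"jaw":0.8,"tx":-3,"ty":-3,"tz":1,"ax":0,"ay":0,"az":0},{"jaw":0.8,"tx":-7,"ty":-8,"tz":2,"ax":0,"ay":0,"az":0},{"jaw":0.8,"tx":-12,"ty":-11,"tz":2,"ax":0,"ay":0,"az":0},{"jaw":0.8,"tx":-14,"ty":-12,"tz":2,"ax":0,"ay":0,"az":0},{"jaw":0.8,"tx":-14,"ty":-12,"tz":2,"ax":0,"ay":0,"az":0},{"jaw":0.8,"tx":-14,"ty":-12,"tz":2,"ax":0,"ay":0,"az":0}]'
python3 - <<'E'
from h import *
a=grab('scene')['pixels'];cv2.imwrite('pics/end.png',cv2.resize(a[80:400,170:490],(600,600)))
E
```

```text
clock: 27.08
position: [0.5459, 0.2667, 0.2687]
ee_rot: [0.002, 0.743, 0.669, 0.004]
contact_force: [0.6, 0.1, -0.2]
width: 0.077
gripper_force: 0.0
clock: 27.82
position: [0.4048, 0.1463, 0.2832]
ee_rot: [0.0, 0.743, 0.669, 0.0]
contact_force: [0.2, 0.5, -0.4]
width: 0.0768
gripper_force: 0.0
```

View pics/end.png

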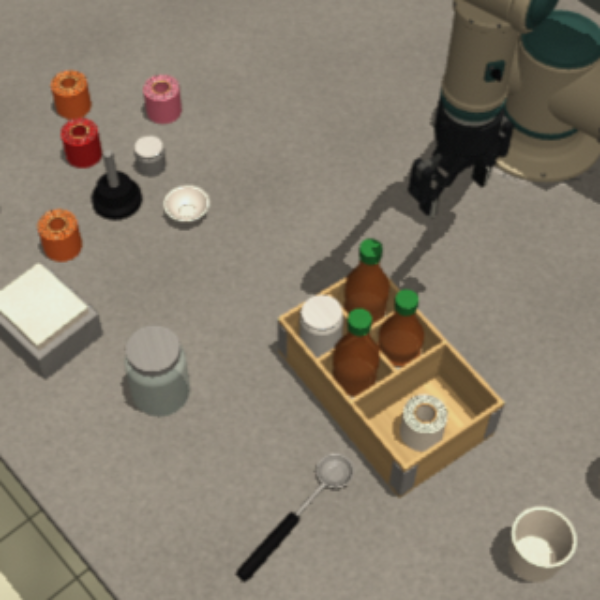

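The picture shows the three bottles in their cells at (370,280), (405,325) and (357,350), and the can still at (322,322). The roll stands bore-up in the bay at (425,420), and nothing else has moved.

```bash
python3 -c "
from rig import manip
print(manip.sign_off())"
```

```text
the job is handed in; nothing more can be done
None
```

The job is done and handed in at about 28 s: the three bottles stand upright in the crate's three free cells, the label roll stands bore-up in the wide compartment, and the last picture shows the can and everything around the crate and spindle undisturbed.

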